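# Tap the wooden handle on to the meat pounder's tapered tang and stand it on the board

## Task

The wooden handle has come off the round steel meat pounder. Put the bored end of the handle over the tapered tang that stands up from the pounder head and tap it down, with short measured taps or pushes and never a hard blow that would split the wood, until it is wedged tight enough to carry the heavy head. Then lift the pounder by its handle alone and stand it gently, upright, on the chopping board, leaving the pepper mill and the salt shaker as they are.

Things in the scene. Friction and masses are not known exactly. Their poses are not given: they have to be found in the camera images.
- handle: Turned light-wood handle, about 0.08 kg, round, 120 mm long, standing upright on its flat lower end, a 33 mm steel ferrule round the lowest 13 mm; 27 mm thick at the waist 40 mm up, 33 to 34 mm at the swell 78 to 96 mm up (grip it there), rounding off to a 21 mm butt. Loose. Origin: centre of its flat lower end; z runs up its axis.
- handle_bore (a point): Mouth of the blind tapered round bore in the handle's lower end, on the axis, at the handle's origin: a countersink 25 mm wide and at least 3 mm deep, then the bore, about 17.5 mm wide, narrowing 1 mm in width per 8 mm. The tang's tip enters it even a few mm off-centre and then centres itself.
- handle_butt (a point): Centre of the handle's upper end (the butt), 120 mm above its origin; the place to tap, for instance with closed fingertips once the handle stands on the tang.
- pounder_head: Polished steel pounder head, about 0.61 kg (0.52 to 0.70), loose on the worktop: a disc 84 mm across and 24 mm thick lying flat, a hub narrowing to 33 mm across whose flat top is 40 mm up, and on it an upright tapered tang. Origin: centre of the disc's underside; z runs up the tang.
- tang_tip (a point): Rounded tip of the tang, on its axis, 90 mm above the head's underside. The tang is 50 mm long, 20 mm thick at the hub and 14 mm near the tip, the same taper as the bore.
- hub_top (a point): Centre of the hub's flat top at the tang's root, 40 mm above the head's underside. The handle stops short of it: its lower end binds anywhere from 20 down to 4 mm above the hub, which differs with wear and can only be felt. From there it goes in some 1 mm per 15 N. A push of 20 N on the butt, best repeated, wedges it; after under 12 N the head may drop off; over 30 N splits the wood.
- board: Whitish chopping board, fixed, 210 mm (its x) by 300 mm (its y), 10 mm thick, lying flat on the worktop. Origin: centre of its underside.
- mill: Wooden pepper mill with a round head and a small steel knob, 58 mm wide, 170 mm tall, standing; a bystander. Origin: centre of its underside.
- salt: Salt shaker of glass with a domed metal cap, 44 mm wide, 90 mm tall, standing; a bystander. Origin: centre of its underside.
- worktop: The tiled worktop, fixed; its top is at height 0. The push on the handle passes through the head into it. Origin: a point inside it.
Things that resemble listed ones, but are neither listed nor needed, are in the scene too. What is shaped like the handle but blue or red is not meant.

How it is judged (in metres and radians):
On the way, in this order (a step that is already met when the one before it is completed fails the run):
1. the handle sits over the tang, in line with it, its lower end within 23 mm of the hub (z of handle in the frame of pounder_head below 0.063 m and horizontal distance between handle and tang_tip below 0.008 m and angle between the z axis of handle and the z axis of pounder_head, either way round below 0.07 rad), for 0.2 s.
2. the pounder hangs from its handle, lifted at least 40 mm, and no finger touches the head (height (world z) of pounder_head above 0.04 m and z of handle in the frame of pounder_head below 0.063 m and contact force between the fingers and pounder_head below 0.5 N), for 0.5 s.
At the end, for the whole second after the job is handed in: The pounder stands still and upright (within 3 degrees) on the chopping board with its disc on the board (overhanging an edge by no more than 7 mm), the handle still on the tang, in line within 4 degrees and with its lower end within 23 mm of the hub (x of pounder_head in the frame of board between -0.07 and 0.07 m and y of pounder_head in the frame of board between -0.115 and 0.115 m and z of pounder_head in the frame of board between 0.006 and 0.014 m and angle between pounder_head's own z axis and vertical below 0.06 rad and linear speed of pounder_head below 0.02 m/s and z of handle in the frame of pounder_head below 0.063 m and angle between the z axis of handle and the z axis of pounder_head, either way round below 0.07 rad); the robot touches nothing.
It fails at once if the handle is driven so hard, by over about 30 N, or the head is dropped so, that the head bears on the worktop with more than 40 N, its weight included (contact force between pounder_head and worktop above 40 N).
It fails at once if the pounder lands on the board with more than 60 N (contact force between pounder_head and board above 60 N).
It fails at once if the mill is shifted by more than 25 mm or tipped (distance of mill from where it was at the start of the episode above 0.025 m or angle between mill's own z axis and vertical above 0.3 rad).
It fails at once if the salt shaker is shifted by more than 25 mm or tipped (distance of salt from where it was at the start of the episode above 0.025 m or angle between salt's own z axis and vertical above 0.3 rad).
It also fails if it takes over 67 s, if anything falls off the work surface, if the arm or the gripper's body presses on something with over 40 N, if the wrist force passes 120 N, or if a joint passes its speed limit or range.

## Robot

A 6-joint arm with a two-finger parallel gripper is mounted at the origin on a cart in front of the work surface, level with it; the furniture and walls round the work are solid. World frame = base frame: x ahead of the robot, y to its left, z up, the work surface at z = 0. Lengths are in mm, angles in rad, forces in N, time in s.
With the tool pointing down it reaches from about 325 to 875 mm from the base axis. Payload 4.4 kg.
Tool frame: the origin (TCP) lies on the centre line of the jaws, within the pads' length; the fingertips stand ahead of it and the grasp point (between the pads) lies 6 mm ahead of it (ctrl.tcp_to_tips is the z of the fingertips in the tool frame, in mm); z points along the fingers, y is the line along which they close (so a half turn about z gives the same grasp; the last joint's range is limited). The gripper opens to 85 mm and grips with 20 to 120 N. Pads are 22 mm wide; open, the fingers measure 114 mm over their backs; the gripper's body (76 mm by 85 mm) begins 54 mm behind the grasp point. The pads swing forward as they close: fully open they stand 13 mm farther back than shut.
Start: joints at [-1.319, 0.207, 1.542, -0, 1.393, -0.15], TCP at [225.386, -528.988, 256.282] pointing down, gripper open.
Joint ranges: [-2.73, 2.73], [-0.86, 2.22], [0.23, 2.46], [-1.11, 4.25], [0.08, 2.63], [-2.82, 2.82]. Speed limits (rad/s): [2.79, 2.79, 3.14, 3.14, 3.14, 3.14].

## Interface

Orientations are given as a 3x3 rotation matrix whose columns are the frame's x, y, z axes.
In Python, from plant import ctrl, sensors, optics gives the robot as it stands. Calls block until the motion is done:
- ctrl.move_ptp(position, orientation): joint-space move of the TCP to a pose.
- ctrl.move_l(position, rot=None, vel=150, threshold=None): straight line of the TCP; rot=None keeps the orientation; vel is the mean speed in mm/s. With threshold (N) it stops when the force on the tool has changed by that much, and returns True; else False.
- ctrl.set_joints(angles): joint-space move.
- ctrl.gripper_to(opening, force=None): finger opening in mm; force is the grip in N (None keeps the last); returns when the fingers have stopped.
- ctrl.hold(seconds).
- ctrl.solve_ik(position, orientation): joint angles nearest the present ones, or None.
- sensors.read_state(): the state.
- optics.grab_frame(name): name is "side" or "top"; returns (picture, depth): 400x640x3 uint8, red, green, blue; 400x640 float32, mm along the optical axis (not along the pixel's ray), 0 where there is no reading.
- optics.camera_params(name): a dict with "mtx" (3x3 intrinsics, pixels), "R" (3x3) and "t" (3): a world point X has camera coordinates R X + t. Camera axes: x right, y down, z forward; pixel columns grow to the right and rows downward; lengths in mm; the calibration is good to about 2 mm. A picture is of the moment at which its call begins. camera_params takes no time and is no camera call.
A pose or a line that the arm cannot do raises ctrl.MotionError and nothing moves.
- ctrl.finish_job(): hands the job in; it is judged then, once.
The state is a dict: "t": time; "q": joint angles; "qvel": joint speeds; "tau": joint torques, N m; "eef_pos": TCP position; "eef_rot": TCP orientation; "force": force on the tool from outside, world axes, zero at the start; "wrist_torque": the same for the moment, N m; "grip_width": finger opening in mm; "grasp_force": force on a finger pad.
Only numpy, scipy, OpenCV 4.12 (cv2) and the standard library are available. Lean on these libraries where they do the work, as an engineer would, in place of code of your own. Each camera call takes 0.05 s, during which the arm holds its last target. There are 200 camera calls.

## Working session

There is one attempt and no reset: what is moved stays moved. The work goes in short steps, each a Python script; the robot and the scene stay as the last script left them, time stands still between calls to the robot, and variables do not carry over. Pictures are saved under pics/ and viewed, at most 10 in all, crops included, and the job is handed in when it is done.

```bash
mkdir -p pics; ls; cat > h.py <<'E'
import numpy as np, cv2
from plant import ctrl, sensors, optics
def grab(n):
    rgb,d=optics.grab_frame(n); p=optics.camera_params(n); K,R,t=map(np.array,(p["mtx"],p["R"],p["t"]))
    v,u=np.mgrid[0:400,0:640]
    c=np.stack([(u-K[0,2])/K[0,0]*d,(v-K[1,2])/K[1,1]*d,d],-1)
    W=(c-t.ravel())@R   # R^T (c-t)
    W[d<=0]=np.nan
    return rgb,d,W
def save(n,im): cv2.imwrite("pics/"+n,cv2.cvtColor(im,cv2.COLOR_RGB2BGR))
E
python3 - <<'E'
from h import *
for n in("top","side"):
    rgb,d,W=grab(n); save(n+"0.png",rgb); np.savez("/tmp/"+n,rgb=rgb,W=W)
    p=optics.camera_params(n); print(n,-np.array(p["R"]).T@np.array(p["t"]).ravel(),np.array(p["R"])[2])
print(sensors.read_state(),ctrl.tcp_to_tips)
E
```

```text
pics
top [ 386.24270011   -9.09462022 1206.91690819] [ 0.04965777 -0.03306933 -0.99821868]
side [ 22.67028161 950.89565294 665.40944282] [ 0.35104576 -0.79715105 -0.49124035]
{'t': 0.1, 'q': array([-1.31845505e+00,  2.07392677e-01,  1.54283163e+00, -8.38896132e-06,
        1.39348835e+00, -1.50519204e-01]), 'qvel': array([-2.27251101e-05, -1.95194311e-03, -2.38915275e-03, -1.00681877e-03,
        4.01009632e-04,  8.67409035e-04]), 'tau': array([-4.81611387e-04, -3.84089255e+01, -2.92549199e+01, -2.16982344e-04,
        4.90057748e-03, -2.39721992e-06]), 'eef_pos': array([ 225.24573297, -528.35255833,  255.1992001 ]), 'eef_rot': array([[ 9.19942801e-01,  3.92052233e-01, -5.37300923e-04],
       [ 3.92052479e-01, -9.19940568e-01,  2.05080227e-03],
       [ 3.09736692e-04, -2.09727094e-03, -9.99997753e-01]]), 'force': array([-0.78630011,  0.27243468,  0.04633747]), 'wrist_torque': array([-0.01815119,  0.01749033, -0.0555817 ]), 'grasp_force': 0.0, 'grip_width': 85.54673144905998} 25.0
```

View pics/top0.png

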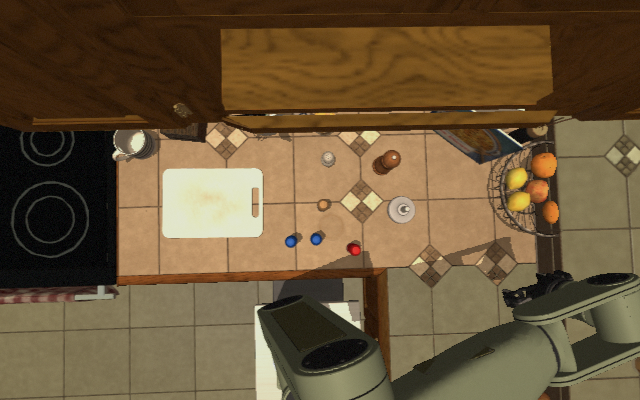

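View pics/side0.png

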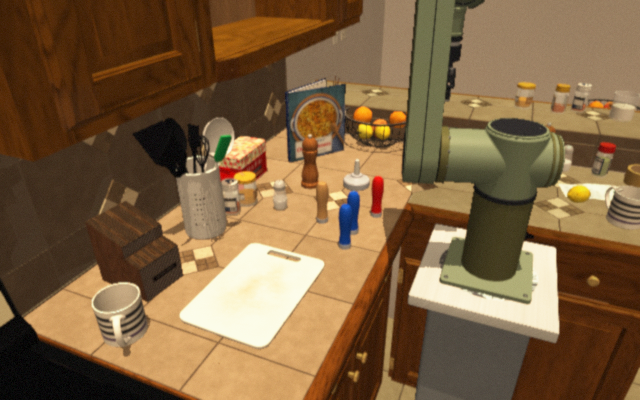

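Top view: the light-wood handle is at (323,205). Lookalikes are blue at (291,241) and (316,239) and red at (354,249); the mill at (388,161) is dark wood with a knob. The pounder head is at (402,210), salt at (328,158), and the board centre at (213,203). In the side view the handle is at (322,203) and the head at (357,178). I'll choose the light-wood one and check it in a crop.

```bash
python3 - <<'E'
from h import *
T=np.load("/tmp/top.npz");S=np.load("/tmp/side.npz")
def fit(pts,r0):
    from scipy.optimize import least_squares
def rep(name,c,r,zmin):
    for cam,D in(("top",T),("side",S)):
        if cam not in c: continue
        u,v=c[cam]; W=D["W"][v-r:v+r,u-r:u+r].reshape(-1,3); W=W[np.isfinite(W[:,0])]
        W=W[W[:,2]>zmin]
        if len(W)==0: print(name,cam,"none");continue
        print(name,cam,len(W),"med",np.median(W,0).round(1),"lo",W.min(0).round(1),"hi",W.max(0).round(1))
rep("handle",dict(top=(323,205),side=(322,203)),10,70)
rep("handle butt",dict(top=(323,205),side=(322,190)),10,112)
rep("head disc",dict(top=(402,210),side=(357,178)),16,12)
rep("tang",dict(top=(402,210),side=(357,170)),14,60)
rep("mill",dict(top=(388,161)),14,100)
rep("salt",dict(top=(328,158)),9,50)
rep("board",dict(top=(213,203)),50,5)
rep("red",dict(top=(354,249)),8,80);rep("blue",dict(top=(316,239)),8,80);rep("blue2",dict(top=(291,241)),8,80)
W=T["W"]; print("cupboard",W[70,300],W[110,300],W[118,300],W[125,400],W[125,250])
a=cv2.resize(S["rgb"][150:260,260:400],None,fx=3,fy=3,interpolation=2);b=cv2.resize(T["rgb"][140:260,280:420],None,fx=2.7,fy=2.75,interpolation=2)
save("crop1.png",np.hstack([a,b]))if a.shape[0]==b.shape[0] else save("crop1.png",np.hstack([a[:min(a.shape[0],b.shape[0])],b[:min(a.shape[0],b.shape[0])]]))
E
```

```text
handle top 113 med [439.3 -52.7 115.2] lo [425.3 -67.7  87.2] hi [456.7 -36.9 125.1]
handle side 92 med [434.6 -39.8  83.6] lo [422.6 -53.3  70.7] hi [453.6 -33.3  95.9]
handle butt top 78 med [441.3 -52.9 117.5] lo [427.7 -67.  112. ] hi [455.6 -39.2 125.1]
handle butt side 45 med [438.2 -47.6 116.2] lo [428.3 -63.7 112.2] hi [451.1 -37.4 120.3]
head disc top 607 med [ 422.5 -289.    27.9] lo [ 382.5 -335.2   12.5] hi [ 464.5 -252.4   93. ]
head disc side 421 med [ 415.6 -277.4   27.6] lo [ 321.8 -331.1   12.2] hi [462.4 -26.5 120.1]
tang top 36 med [ 423.1 -290.    84. ] lo [ 416.7 -300.3   61.4] hi [ 431.9 -285.1   93. ]
tang side 51 med [ 421.  -289.    74.7] lo [ 413.2 -298.    61.3] hi [ 430.7 -282.2   90. ]
mill top 286 med [ 556.2 -238.   151.8] lo [ 535.9 -266.   106. ] hi [ 583.3 -218.6  172.1]
salt top 134 med [576.2 -72.2  84.6] lo [562.2 -91.9  50.8] hi [596.5 -56.3  93.5]
board top 6665 med [461.1 279.4   9.8] lo [307.7 124.9   5. ] hi [610.3 424.2  19.1]
red top 118 med [ 314.4 -136.8  115.4] lo [ 297.3 -152.8   82.7] hi [ 328.2 -123.   125.6]
blue top 111 med [345.8 -30.8 116. ] lo [328.4 -45.6  95.2] hi [361.7 -17.1 123.5]
blue2 top 115 med [342.3  38.  115.3] lo [324.9  24.4  86.4] hi [355.8  55.2 123.3]
cupboard [683.29235517  -2.30623317 460.01376965] [ 6.08283617e+02 -1.77878805e-01  4.49984568e+02] [5.88737643e+02 5.33470196e-02 4.64088014e+02] [ 572.44620807 -191.86049156  459.87896854] [577.32927115  94.92918214 463.58337675]
```

View pics/crop1.png

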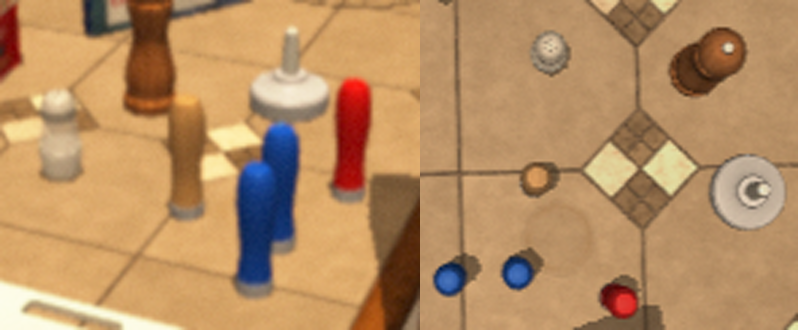

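The crop confirms it: light-wood handle with a ferrule, dark mill, and a separate disc with tang. Positions are handle ≈ (441,-52.5), head ≈ (423,-290) and board ≈ (460,275). Next I'll grasp the handle, lift it, and compare handle and tang in the side camera.

```bash
cat >> h.py <<'E'
RD=np.array([[1,0,0],[0,-1,0],[0,0,-1.]])
def st(msg=""):
    s=sensors.read_state(); print(msg,"t%.2f"%s["t"],"pos",s["eef_pos"].round(1),"F",s["force"].round(1),"w%.1f g%.1f"%(s["grip_width"],s["grasp_force"])); return s
E
python3 - <<'E'
from h import *
T=np.load("/tmp/top.npz");S=np.load("/tmp/side.npz")
# circle fits on rims: disc top (z 20-27, r 42) and tang points (z 60-92)
from scipy.optimize import least_squares
for n,D in(("top",T),("side",S)):
    W=D["W"].reshape(-1,3); W=W[np.isfinite(W[:,0])]
    near=np.hypot(W[:,0]-423,W[:,1]+290)<55
    d=W[near&(W[:,2]>12)&(W[:,2]<32)]; print(n,"disc mid",((np.percentile(d,1,0)+np.percentile(d,99,0))/2).round(1))
    t=W[near&(W[:,2]>50)&(W[:,2]<95)]; 
    rad=lambda z:10-3*(z-40)/50
    f=least_squares(lambda c:np.hypot(t[:,0]-c[0],t[:,1]-c[1])-rad(t[:,2]),[423,-290],loss="soft_l1"); print("tang",f.x.round(1),len(t))
    k=(np.hypot(W[:,0]-441,W[:,1]+52)<30)&(W[:,2]>75)&(W[:,2]<98); t=W[k]
    f=least_squares(lambda c:np.hypot(t[:,0]-c[0],t[:,1]-c[1])-16.8,[441,-52],loss="soft_l1"); print("handle",f.x.round(1),len(t))
ctrl.move_ptp([440.5,-52,230],RD); st("above")
ctrl.move_l([440.5,-52,93],vel=120,threshold=6); st("down")
ctrl.gripper_to(25,force=50); st("grip")
ctrl.move_l([440.5,-52,230],vel=150); st("lift")
ctrl.move_l([423,-292,230],vel=180); st("over")
rgb,d,W=grab("side"); save("s1.png",cv2.resize(rgb[60:240,270:450],None,fx=3,fy=3)); np.savez("/tmp/side1",rgb=rgb,W=W)
W=W.reshape(-1,3); W=W[np.isfinite(W[:,0])]; near=np.hypot(W[:,0]-423,W[:,1]+292)<35
for a,b in((132,142),(142,152),(152,162),(162,172),(172,182),(182,195)):
    t=W[near&(W[:,2]>a)&(W[:,2]<b)]; print(a,b,len(t),np.median(t,0).round(1) if len(t) else "")
E
```

```text
top disc mid [ 424.  -293.4   23.9]
tang [ 423.8 -294.6] 43
handle [441.5 -53.5] 6
side disc mid [ 420.8 -286.    22.1]
tang [ 422.7 -294.5] 70
handle [440.3 -53.5] 90
above t2.00 pos [440.7 -52.7 230.2] F [-0.3 -1.  -0.4] w85.4 g0.0
down t3.29 pos [441.2 -52.2  93.7] F [-0.4  0.   0.5] w85.6 g0.0
grip t3.83 pos [440.9 -52.1  93.5] F [0.6 0.4 2.7] w32.3 g49.7
lift t4.89 pos [439.6 -51.7 228.8] F [-0.6 -0.5 -0.8] w31.9 g49.5
over t6.38 pos [ 423.1 -291.1  229.9] F [ 0.6  0.1 -0.6] w31.6 g49.5
132 142 17 [ 416.  -280.8  138.3]
142 152 37 [ 418.7 -279.   146.8]
152 162 34 [ 419.3 -280.9  156.9]
162 172 30 [ 417.8 -281.4  166.9]
172 182 28 [ 417.9 -282.9  176.7]
182 195 36 [ 417.5 -281.6  188.6]
```

View pics/s1.png

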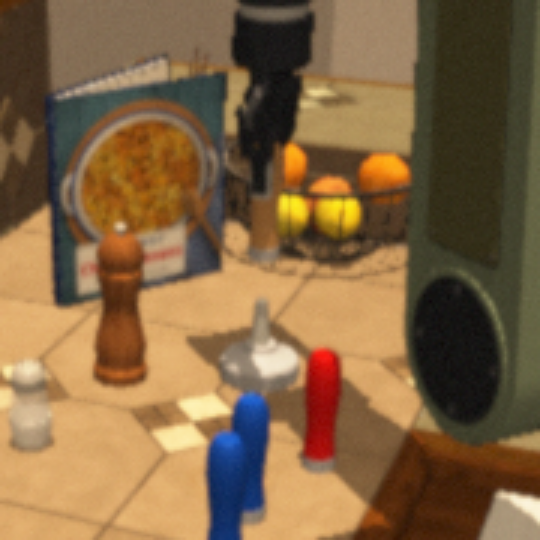

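The handle is in the jaws at crop (262,220), upright, with its ferrule at (262,258) directly above the tang at (262,310). A small correction, then I'll lower it by feel.

```bash
python3 - <<'E'
from h import *
X,Y=424,-293
ctrl.move_l([X,Y,190],vel=80); st("pre")
r=ctrl.move_l([X,Y,135],vel=20,threshold=6); s=st("contact %s"%r)
ctrl.hold(0.3); s=st("settled")
E
```

```text
pre t7.08 pos [ 424.1 -293.   189.9] F [-0.8 -0.2 -0.6] w31.9 g49.5
contact True t9.46 pos [ 423.6 -293.1  137.3] F [-0.6  0.   4.1] w32.0 g50.0
settled t9.76 pos [ 423.6 -293.1  137.3] F [-0.6 -0.6  5.3] w31.9 g50.1
```

Binding felt with the lower end about 4–5 mm above the hub. Now measured pushes to about 20 N.

```bash
python3 - <<'E'
from h import *
X,Y=424,-293
for k in range(3):
    s=st("a"); F0=s["force"][2]
    r=ctrl.move_l([X,Y,s["eef_pos"][2]-6],vel=6,threshold=20-F0); st("push %s"%r)
    ctrl.hold(0.3); s=st("held")
    if k<2:
        ctrl.move_l([X,Y,s["eef_pos"][2]+0.6],vel=6) if s["force"][2]>14 else None
E
```

```text
a t9.76 pos [ 423.6 -293.1  137.3] F [-0.6 -0.6  5.3] w31.9 g50.1
push True t10.38 pos [ 423.9 -293.3  135.6] F [-1.4  0.9  4.8] w31.9 g50.1
held t10.68 pos [ 423.9 -293.3  135.6] F [-1.1  0.6  5.7] w31.7 g50.1
a t10.68 pos [ 423.9 -293.3  135.6] F [-1.1  0.6  5.7] w31.7 g50.1
push True t11.18 pos [ 423.9 -293.3  135.6] F [-1.   0.5  4.6] w31.6 g50.1
held t11.48 pos [ 423.9 -293.3  135.6] F [-2.   0.8  4.9] w31.7 g50.1
a t11.48 pos [ 423.9 -293.3  135.6] F [-2.   0.8  4.9] w31.7 g50.1
push True t12.00 pos [ 423.9 -293.2  135.6] F [-1.2  0.6  4.8] w32.0 g50.1
held t12.30 pos [ 423.9 -293.3  135.6] F [-1.7  0.6  5.3] w32.0 g50.1
```

```bash
python3 - <<'E'
from h import *
X,Y=424,-293
ctrl.move_l([X,Y,138],vel=6);ctrl.hold(0.2);st("lift2")
ctrl.move_l([X,Y,141],vel=6);ctrl.hold(0.4);st("lift5")
rgb,d,W=grab("side"); save("s2.png",cv2.resize(rgb[110:220,300:420],None,fx=4,fy=4,interpolation=2))
E
```

```text
lift2 t13.08 pos [ 423.8 -292.8  137.6] F [-0.2 -0.3 -7.6] w31.9 g50.1
lift5 t14.13 pos [ 424. -293.  141.] F [-0.1 -0.4 -7.6] w31.8 g50.1
```

View pics/s2.png

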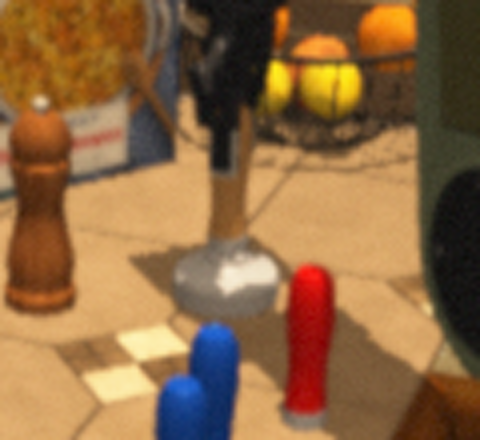

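The head hangs on the handle: the disc at crop (227,280) is clear of its shadow, and the force changed by about -7 N. Now I'll carry it to the board and set it down gently.

```bash
python3 - <<'E'
from h import *
ctrl.move_l([424,-293,200],vel=60);ctrl.hold(0.7);st("hang")
ctrl.move_l([424,-293,280],vel=100)
ctrl.move_l([458,275,280],vel=150);st("over board")
ctrl.move_l([458,275,160],vel=60);ctrl.hold(0.3);st("near")
r=ctrl.move_l([458,275,142],vel=8,threshold=4);ctrl.hold(0.3);st("down %s"%r)
rgb,d,W=grab("side"); save("s3.png",cv2.resize(rgb[150:350,150:350],None,fx=2.8,fy=2.8,interpolation=2))
E
```

```text
hang t16.02 pos [ 424. -293.  200.] F [ 0.2  0.  -8.1] w31.9 g50.1
over board t20.91 pos [458.  274.7 280. ] F [-0.8  0.3 -8.8] w32.1 g50.2
near t23.36 pos [458.  275.  160.1] F [ 0.2  0.7 -7.3] w32.0 g50.2
down True t25.21 pos [457.8 274.8 146.4] F [-0.3 -1.3  6.8] w31.7 g51.7
```

View pics/s3.png

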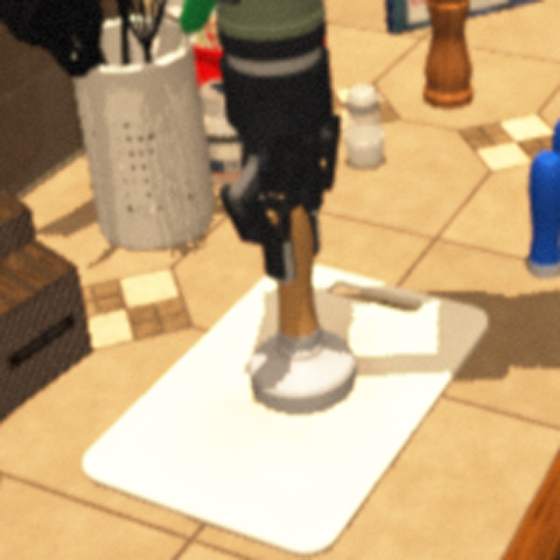

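The pounder stands on the board, disc at crop (302,370), well inside the edges and fully supported. I'll release, retreat and check.

```bash
python3 - <<'E'
from h import *
ctrl.gripper_to(85);st("open")
p=sensors.read_state()["eef_pos"]
ctrl.move_l([p[0],p[1],300],vel=100);ctrl.hold(0.5);st("up")
rgb,d,W=grab("side"); save("s4.png",cv2.resize(rgb[150:350,150:350],None,fx=2.8,fy=2.8,interpolation=2))
E
```

```text
open t25.82 pos [455.  273.7 142.8] F [-0.   0.2 -0.4] w84.8 g0.0
up t28.04 pos [455.  273.7 300. ] F [ 0.  -0.5 -0.1] w85.2 g0.0
```

View pics/s4.png

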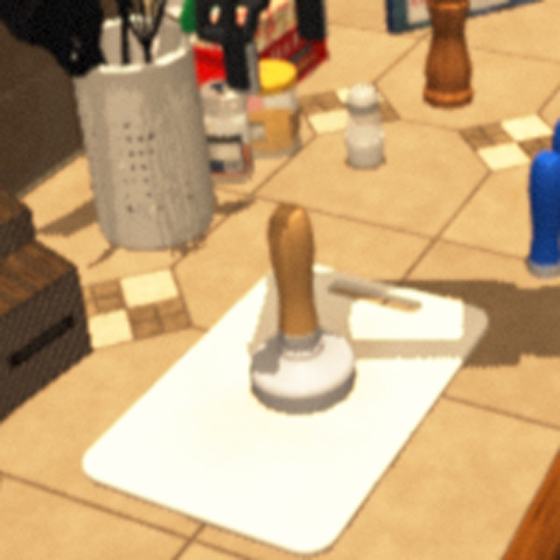

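The pounder stands at crop (300,370) with the handle seated and the gripper clear. The slight lean matches the perspective of the neighbouring canister.

```bash
python3 -c "
from h import *
print(ctrl.finish_job())"
```

```text
the job is handed in; nothing more can be done
None
```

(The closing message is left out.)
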